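# Seat the plaster insert in the throwing board and latch it

## Task

With the fingertips, nudge the loose round plaster insert across the top of the throwing board until it drops into the round recess and lies flat and flush there; then push the steel swivel latch round until it reaches its stop over the insert. Do not lift or carry the insert, and leave the little pot on the board, the tool can, the glaze jar and the brush as they stand.

Things in the scene. Friction and masses are not known exactly. Their poses are not given: they have to be found in the camera images.
- board: Brown wooden throwing board lying fixed on the bench, 220 (own x) x 380 (own y) x 18 mm thick, yawed by up to about 30 degrees. Origin at the centre of its underside; own z up, flat top 18 mm above the bench. A round recess 79 mm across and 8 mm deep is sunk in the middle of its top.
- recess (a point): Centre of the recess's flat floor, on the board's centre, 8 mm below the board's top; axes as the board's.
- insert: Loose white plaster disc, 76 mm across, 8 mm thick, about 40 to 85 g. Origin at the centre of its underside. It starts flat on top of the board, 90 to 112 mm from the recess centre towards one of the board's two ends (own +y or -y); the pot stands towards the other end. It stays flat while it overhangs the recess until it is about 10 mm from concentric, then its leading edge dips and it drops in; seated, it is flush with the board's top.
- latch_pivot (a point): Vertical pivot of the latch at the height of the board's top, 72 mm from the recess centre on the board's own -x side (the robot's side).
- latch (a joint): Angle of the swivel latch about its vertical pivot, rad. 0: against its stop, arm pointing along the board's own +x, 23 mm of it over the recess. Grows counterclockwise seen from above (at 1.57 the arm points along the board's own +y). It starts 1.5 to 2.1, stops at 2.3, and stays where it is left; turning takes about 0.04 N m, roughly 1 N at 40 mm from the pivot. The seated insert passes under it, an insert lying on the board's top does not.
- latch_tip (a point): End of the latch's arm, 55 mm from the pivot, 8 mm above the board's top. The steel arm is 12 mm wide with a round end, and stands from 2.5 to 14 mm above the board's top; round its pivot is a boss 20 mm across.
- pot: Loose terracotta pot about 52 mm across and 50 mm tall, standing on the board towards the end that the insert does not lie at. Origin at the centre of its underside. A bystander.
- tool_can: Loose white can holding wooden modelling sticks, 76 mm across, 90 mm tall (the sticks reach 185 mm), on the bench to the left. Origin at the centre of its underside. A bystander.
- glaze_jar: Loose white jar with a grey cap, 68 mm across, 85 mm tall, on the bench to the right. Origin at the centre of its underside. A bystander.
- brush: Loose brush lying on the bench to the right beyond the jar, pointing away from the robot, about 0.2 m long. A bystander.
Mind the look-alikes: they are no part of the job. Leave any black or yellow look-alike of the insert alone.

How it is judged:
On the way, in this order (a step that is already met when the one before it is completed fails the run):
1. the insert has dropped into the recess and lies flat in it, the latch still clear of it (horizontal distance between insert and recess below 0.004 m and z of insert in the frame of recess below 0.002 m and angle between insert's own z axis and vertical below 0.05 rad and value of joint latch above 0.5 rad), for 0.2 s.
2. the latch has been pushed to its stop over the insert (value of joint latch below 0.12 rad), for 0.2 s.
At the end, for the whole second after the job is handed in: The insert lies at rest in the recess, within 4 mm of its centre, underside within 2 mm of the floor and level within 0.05 rad; the latch is within 0.12 rad of its stop; pot, tool can and glaze jar are within 20 mm and the brush within 30 mm of where they started, the pot upright (horizontal distance between insert and recess below 0.004 m and z of insert in the frame of recess below 0.002 m and angle between insert's own z axis and vertical below 0.05 rad and linear speed of insert below 0.01 m/s and value of joint latch below 0.12 rad and distance of each of pot, tool_can, glaze_jar from where it was at the start of the episode below 0.02 m and angle between pot's own z axis and vertical below 0.2 rad and distance of brush from where it was at the start of the episode below 0.03 m); the robot touches nothing.
It fails at once if the insert is lifted more than 12 mm off the board's top (z of insert in the frame of board above 0.03 m).
It fails at once if the insert is tipped up or turned over (angle between insert's own z axis and vertical above 0.5 rad).
It fails at once if the pot is shoved or knocked over (distance of pot from where it was at the start of the episode above 0.02 m or angle between pot's own z axis and vertical above 0.4 rad).
It fails at once if the tool can, glaze jar or brush is disturbed (distance of any of tool_can, glaze_jar from where it was at the start of the episode above 0.02 m or distance of brush from where it was at the start of the episode above 0.03 m).
It also fails if it takes over 56 s, if anything falls off the work surface, if the arm or the gripper's body presses on something with over 40 N, if the wrist force passes 120 N, or if a joint passes its speed limit or range.

## Robot

A 7-joint arm with a two-finger parallel gripper is mounted at the origin on the work surface. World frame = base frame: x ahead of the robot, y to its left, z up, the work surface at z = 0. Lengths are in m, angles in rad, forces in N, time in s.
With the tool pointing down it reaches from about 0.425 to 0.925 m from the base axis. Payload 6.8 kg.
Tool frame: the origin (TCP) lies at the very end of the fingers, on their centre line; the grasp point (between the pads) lies 19 mm behind it; z points along the fingers, y is the line along which they close (so a half turn about z gives the same grasp; the last joint's range is limited). The gripper opens to 85 mm and grips with 20 to 120 N. Pads are 22 mm wide; open, the fingers measure 114 mm over their backs; the gripper's body (76 mm by 85 mm) begins 54 mm behind the grasp point. The pads swing forward as they close: fully open they stand 13 mm farther back than shut.
Start: joints at [-1.242, 0.477, 0.022, 1.555, -0.011, 1.109, -0.083], TCP at [0.286, 0.612, 0.231] pointing down, gripper open.
Joint ranges: [-2.96, 2.96], [-0.34, 2.1], [-1.41, 1.46], [0.24, 2.44], [-1.37, 4.51], [0.17, 1.92], [-2.96, 2.96]. Speed limits (rad/s): [2.39, 2.39, 3.14, 3.14, 3.14, 3.14, 3.14].

## Interface

Orientations are given as a unit quaternion [w, x, y, z].
In Python, from station import get_obs, read_camera, hand_in gives the robot as it stands.
- The arm moves only by the tool arm_command, never from a script. Its argument "commands" is one flat list of numbers, 7 for each row, row after row: the shift along the tool's x, y, z in m, then the turn, a rotation vector about the tool's x, y, z in degrees, then the opening, from 0 (shut) to 1 (fully open). In form: [tx, ty, tz, rx, ry, rz, fingers, tx, ty, tz, rx, ry, rz, fingers, ...]. A call has 1 to 8 rows; each row is the pose to reach, as a shift and turn from the pose commanded when the call began, along the tool's axes at that moment; what a row does not reach only later rows make up. A row lasts 1/10 s, in which the tool goes at most 50 mm and 8.59 degrees, less where a joint would pass 70% of its speed; a pose out of reach is approached as far as the arm can. A call with a gripper value outside its range is refused whole. The fingers move at their own pace and stop on an object; "force" is the grip in N (left out, the last holds). Time passes only in rows, so rows that repeat a pose let the fingers close. It gives the time, the measured TCP pose, the force, the opening and the grip force at its end, in the units of the state.
- get_obs(): the state, without advancing time (a new reading comes with each control period).
- read_camera(name): name is "side" or "top" or "wrist"; returns a dict with "img" (480x640x3 uint8, red, green, blue), "camera_matrix" (3x3 intrinsics, pixels), "pose" (4x4, takes a point from camera to world coordinates). Camera axes: x right, y down, z forward; pixel columns grow to the right and rows downward; lengths in m; the calibration is good to about 2 mm. A picture is of the moment at which its call begins. There is no depth.
- hand_in(): hands the job in; it is judged then, once.
The state is a dict: "t": time; "q": joint angles; "joint_vel": joint speeds; "joint_torque": joint torques, N m; "eef_pos": TCP position; "tool_rot": TCP orientation; "contact_force": force on the tool from outside, world axes, zero at the start; "torque": the same for the moment, N m; "gripper_width": opening from 0.0 (shut) to 1.0 (fully open); "grasp_force": force on a finger pad.
Only numpy, scipy, OpenCV 4.12 (cv2) and the standard library are available. Lean on these libraries where they do the work, as an engineer would, in place of code of your own. Each camera call takes 0.05 s, during which the arm holds its last target. There are 200 camera calls.

## Working session

There is one attempt and no reset: what is moved stays moved. The work goes in short steps, Python scripts to look and compute and a tool call to move; the robot and the scene stay as the last step left them, time stands still between calls to the robot, and variables do not carry over. Pictures are saved under pics/ and viewed, at most 10 in all, crops included, and the job is handed in when it is done.

Besides the shell and the picture viewer there is one more tool, called after "Call:" as name(argument=value, ...) on one line, values as JSON. arm_command: Moves the arm, as the interface text tells. Its arguments: {"type":"object","properties":{"commands":{"type":"array","items":{"type":"number"}},"force":{"type":"number"}},"required":["commands"]}

```bash
mkdir -p pics; python3 - <<'E'
from station import *
import cv2,numpy as np
o=get_obs();print(o['t'],o['eef_pos'],o['tool_rot'])
for n in('top','side'):
    c=read_camera(n);cv2.imwrite(f'pics/{n}0.png',c['img'][:,:,::-1]);print(c['camera_matrix'].tolist(),c['pose'].round(4).tolist())
E
```

```text
0.0 [0.28531844 0.61106351 0.23030927] [-1.23131288e-04  2.16667372e-01  9.76245043e-01 -9.22564199e-04]
[[472.59157852110536, 0.0, 312.1666111457014], [0.0, 472.59157852110536, 242.07139680514547], [0.0, 0.0, 1.0]] [[-0.006, -0.9948, 0.1015, 0.4489], [-0.9998, 0.0039, -0.0212, 0.0201], [0.0207, -0.1017, -0.9946, 1.0642], [0.0, 0.0, 0.0, 1.0]]
[[479.99606300438813, 0.0, 312.6990261049138], [0.0, 479.99606300438813, 238.85425942486168], [0.0, 0.0, 1.0]] [[0.9449, -0.1713, 0.2791, 0.3025], [-0.3275, -0.4918, 0.8068, -0.7101], [-0.001, -0.8537, -0.5208, 0.5176], [0.0, 0.0, 0.0, 1.0]]
```

View pics/top0.png

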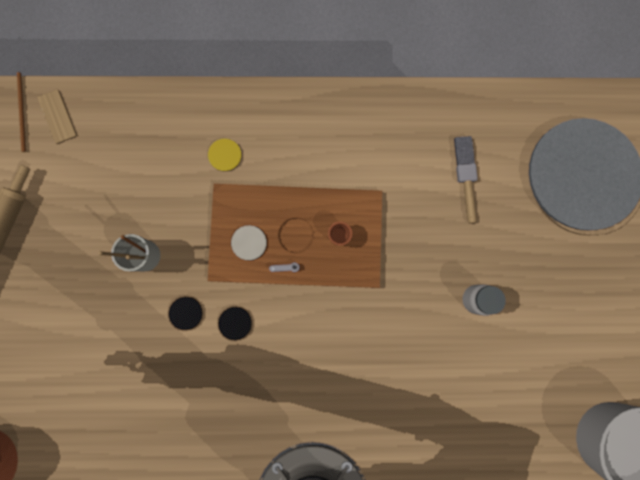

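The top view shows the board at about (297,235). The white disc at (249,242) is the insert, because it is the only white one on the board. The look-alikes are black at (185,312) and (235,322), and yellow at (225,155). The recess ring is at (297,235), the pot at (341,233), and the latch pivot is at about (295,267) with its arm pointing left. Next I'll measure these and take one enlarged crop.

```bash
cat >h.py <<'E'
import cv2,numpy as np
def ray(c,uv,z):
    d=np.linalg.inv(c['camera_matrix'])@[uv[0],uv[1],1]
    P=c['pose'];d=P[:3,:3]@d;return P[:3,3]+d*(z-P[2,3])/d[2]
def proj(c,p):
    P=c['pose'];q=c['camera_matrix']@(P[:3,:3].T@(np.array(p)-P[:3,3]));return q[:2]/q[2]
def top(c):
    im=c['img'].astype(int);hsv=cv2.cvtColor(c['img'],cv2.COLOR_RGB2HSV)
    # board: reddish/saturated
    return hsv
def blob(m,near):
    n,l,s,ce=cv2.connectedComponentsWithStats(m.astype(np.uint8));
    i=1+min(range(n-1),key=lambda i:np.hypot(*(ce[i+1]-near))+(1e4 if s[i+1,4]<30 else 0))
    return l==i,ce[i],s[i]
E
python3 - <<'E'
from station import *
from h import *
c=read_camera('top');hsv=top(c)
for p in[(225,205),(297,215),(260,275),(370,270),(200,215),(300,170),(249,242),(283,268)]:print(p,hsv[p[1],p[0]])
m=(hsv[...,2]>140)&(hsv[...,1]<70)
b,ce,s=blob(m,(249,242));w=ray(c,ce,.026);print('insert',ce,s,w)
cn=cv2.findContours(b.astype(np.uint8),0,1)[0][0];e=cv2.minEnclosingCircle(cn);print(e,ray(c,e[0],.026),e[1]/472*1.038)
cv2.imwrite('pics/c1.png',cv2.resize(c['img'][175:295,200:390,::-1],None,fx=4,fy=4,interpolation=cv2.INTER_CUBIC))
E
```

```text
(225, 205) [ 13 153 122]
(297, 215) [ 13 155 122]
(260, 275) [ 13 153 127]
(370, 270) [ 13 156 121]
(200, 215) [ 16  94 152]
(300, 170) [ 16  93 157]
(249, 242) [ 20  28 165]
(283, 268) [138   9 140]
insert [247.97895903 242.24363234] [232 226  34  34 903] [0.55505635 0.13940471 0.026     ]
((247.95689392089844, 242.46551513671875), 17.220613479614258) [0.55456534 0.13944936 0.026     ] 0.03787075591491441
```

View pics/c1.png

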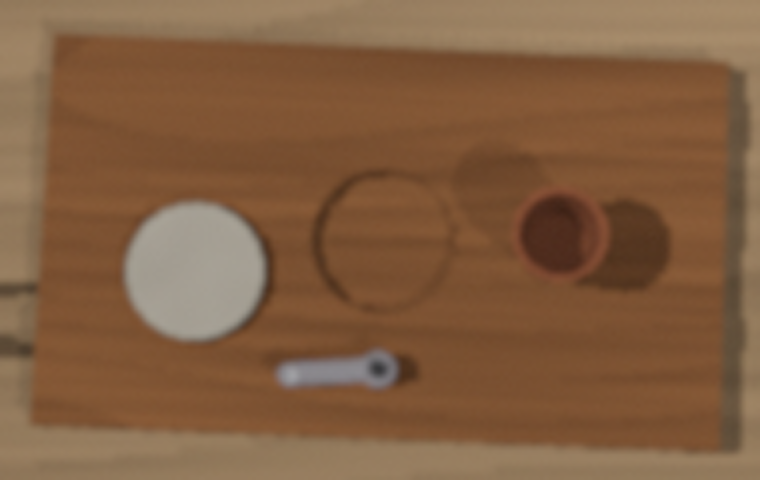

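The crop confirms the white insert at (195,270) and the empty recess at (384,241). The latch pivot is at (379,369) with its tip at (288,374), and the pot is at (562,235).

```bash
python3 - <<'E'
from station import *
from h import *
c=read_camera('top');hsv=top(c)
f=lambda u,v,z:ray(c,((u+.5)/4-.5+200,(v+.5)/4-.5+175),z)
K=[f(*p,.018) for p in[(55,35),(730,63),(722,450),(31,424)]]
print(np.round(K,4),[np.linalg.norm(K[i]-K[i-1]).round(4) for i in range(4)],'ctr',np.mean(K,0))
m=((hsv[...,1]>125)&(hsv[...,2]>60)).astype(np.uint8);b,_,_=blob(m,(297,235))
cn=max(cv2.findContours(b.astype(np.uint8),0,1)[0],key=len);W=np.array([ray(c,p[0],.018)[:2] for p in cn],np.float32)
print('rect',cv2.minAreaRect(W))
print('recess',f(384,241,.018),'pivot',f(379,369,.032),'tip',f(288,374,.032),'pot rim',f(562,235,.068),'insert',f(195,270,.026))
w=read_camera('wrist');print(w['camera_matrix'].tolist(),w['pose'].round(3).tolist())
from scipy.spatial.transform import Rotation as R
o=get_obs();q=o['tool_rot'];print(R.from_quat([*q[1:],q[0]]).as_matrix().round(3))
E
```

```text
[[ 0.689   0.2188  0.018 ]
 [ 0.6724 -0.1609  0.018 ]
 [ 0.455  -0.1518  0.018 ]
 [ 0.4714  0.2287  0.018 ]] [np.float64(0.2178), np.float64(0.38), np.float64(0.2176), np.float64(0.3808)] ctr [0.57196375 0.0336921  0.018     ]
rect ((0.571931004524231, 0.034720614552497864), (0.38117387890815735, 0.2189147025346756), 87.38455200195312)
recess [0.57196004 0.03459365 0.018     ] pivot [0.50000915 0.03730003 0.032     ] tip [0.49753244 0.08686724 0.032     ] pot rim [ 0.56894978 -0.06066192  0.068     ] insert [0.55531559 0.13853674 0.026     ]
[[374.81144036468714, 0.0, 318.7804527731248], [0.0, 374.81144036468714, 236.41883367697324], [0.0, 0.0, 1.0]] [[0.423, 0.866, 0.266, 0.216], [0.906, -0.405, -0.124, 0.642], [0.0, 0.294, -0.956, 0.374], [0.0, 0.0, 0.0, 1.0]]
[[-0.906  0.423 -0.   ]
 [ 0.423  0.906 -0.001]
 [-0.    -0.001 -1.   ]]
```

Every measurement agrees with the sizes given. The board yaw is about -2.6°, the recess is at (0.572,0.0345), the insert is at (0.555,0.139) at a distance of 106 mm, and the latch is at about 1.67 rad. I'll push with both fingertips about 50 mm apart, coming from the +y side.

Call:
arm_command(commands=[-0.04,-0.026,-0.03,0,0,7,0.59,-0.08,-0.052,-0.03,0,0,14,0.59,-0.12,-0.078,-0.03,0,0,21,0.59,-0.16,-0.104,-0.03,0,0,28,0.59,-0.2,-0.13,-0.03,0,0,35,0.59,-0.24,-0.157,-0.03,0,0,42,0.59,-0.28,-0.183,-0.03,0,0,49,0.59,-0.32,-0.209,-0.03,0,0,56,0.59])

```text
t: 1.05
eef_pos: [0.4878, 0.2851, 0.2615]
tool_rot: [-0.0, 0.652, 0.759, 0.0]
contact_force: [1.0, 0.6, 0.1]
gripper_width: 0.589
grasp_force: 0.0
```

```bash
cat >g.py <<'E'
import sys
from station import *
import numpy as np
from scipy.spatial.transform import Rotation as R
t=np.array([float(a) for a in sys.argv[1:4]]);o=get_obs();q=o['tool_rot'];M=R.from_quat([*q[1:],q[0]]).as_matrix()
print('t',o['t'],'pos',o['eef_pos'].round(4),'F',np.round(o['contact_force'],1),'w',o['gripper_width'])
print('toolx deg',np.degrees(np.arctan2(M[1,0],M[0,0])).round(2),'zaxis',M[:,2].round(3),'move',(M.T@(t-o['eef_pos'])).round(4))
E
python3 g.py .547 .190 .06
```

```text
t 1.05 pos [0.4878 0.2851 0.2615] F [1.  0.6 0.1] w 0.5888161075365025
toolx deg 98.69 zaxis [ 0.  0. -1.] move [-0.103   0.0441  0.2015]
```

Call:
arm_command(commands=[-0.05,0.022,0,0,0,0,0.59,-0.1,0.044,0.02,0,0,0,0.59,-0.1,0.044,0.065,0,0,0,0.59,-0.1,0.044,0.11,0,0,0,0.59,-0.1,0.044,0.15,0,0,0,0.59,-0.1,0.044,0.19,0,0,0,0.59,-0.1,0.044,0.2,0,0,0,0.59,-0.1,0.044,0.2,0,0,0,0.59])

```text
t: 1.85
eef_pos: [0.5452, 0.1946, 0.0602]
tool_rot: [-0.001, 0.65, 0.76, -0.001]
contact_force: [0.8, -0.1, 0.4]
gripper_width: 0.588
grasp_force: 0.0
```

```bash
python3 g.py .547 .190 .018; python3 - <<'E'
from station import *
import cv2
cv2.imwrite('pics/w1.png',read_camera('wrist')['img'][:,:,::-1])
cv2.imwrite('pics/s1.png',read_camera('side')['img'][:,:,::-1])
E
```

```text
t 1.85 pos [0.5452 0.1946 0.0602] F [ 0.8 -0.1  0.4] w 0.5882073776536626
toolx deg 98.97 zaxis [-0.003 -0.001 -1.   ] move [-0.0048  0.0012  0.0423]
```

View pics/w1.png

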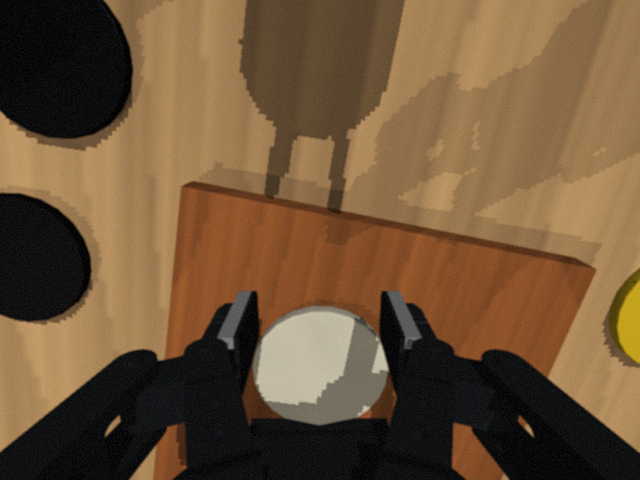

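The wrist view shows the insert at (320,365), centred between the two fingertips, with both black look-alikes well off to the left. I'll go down and touch the board lightly.

Call:
arm_command(commands=[0,0,0.02,0,0,0,0.59,0,0,0.035,0,0,0,0.59,0,0,0.039,0,0,0,0.59,0,0,0.04,0,0,0,0.59,0,0,0.04,0,0,0,0.59])

```text
t: 2.45
eef_pos: [0.5466, 0.1951, 0.0219]
tool_rot: [0.0, 0.65, 0.76, 0.0]
contact_force: [0.5, -0.3, -0.2]
gripper_width: 0.588
grasp_force: 0.0
```

Call:
arm_command(commands=[0,0,0.001,0,0,0,0.59,0,0,0.001,0,0,0,0.59])

```text
t: 2.65
eef_pos: [0.5464, 0.1951, 0.0207]
tool_rot: [0.0, 0.65, 0.76, 0.0]
contact_force: [0.2, 0.1, 0.4]
gripper_width: 0.588
grasp_force: 0.0
```

Call:
arm_command(commands=[0,0,0.001,0,0,0,0.59,0,0,0.001,0,0,0,0.59])

```text
t: 2.85
eef_pos: [0.5461, 0.195, 0.0193]
tool_rot: [-0.0, 0.65, 0.76, 0.0]
contact_force: [-0.2, -0.6, 0.3]
gripper_width: 0.59
grasp_force: 0.0
```

Call:
arm_command(commands=[0,0,0.001,0,0,0,0.59,0,0,0.001,0,0,0,0.59])

```text
t: 3.05
eef_pos: [0.546, 0.1949, 0.0182]
tool_rot: [-0.0, 0.65, 0.76, -0.0]
contact_force: [-1.0, -0.4, -0.1]
gripper_width: 0.589
grasp_force: 0.0
```

Call:
arm_command(commands=[0,0,0.001,0,0,0,0.59,0,0,0.001,0,0,0,0.59])

```text
t: 3.25
eef_pos: [0.546, 0.1949, 0.0171]
tool_rot: [-0.0, 0.65, 0.76, -0.0]
contact_force: [0.4, 0.6, -0.5]
gripper_width: 0.588
grasp_force: 0.0
```

Call:
arm_command(commands=[0,0,0.001,0,0,0,0.59,0,0,0.001,0,0,0,0.59])

```text
t: 3.45
eef_pos: [0.5461, 0.195, 0.0162]
tool_rot: [-0.0, 0.65, 0.76, -0.0]
contact_force: [0.4, -0.3, 0.5]
gripper_width: 0.591
grasp_force: 0.0
```

Call:
arm_command(commands=[-0.008,0,0.0005,0,0,0,0.59,-0.016,0,0.0005,0,0,0,0.59,-0.022,0,0.0005,0,0,0,0.59,-0.029,0,0.0005,0,0,0,0.59,-0.036,0,0.0005,0,0,0,0.59,-0.043,0,0.0005,0,0,0,0.59,-0.05,0,0.0005,0,0,0,0.59,-0.05,0,0.0005,0,0,0,0.59])

```text
t: 4.25
eef_pos: [0.5542, 0.144, 0.0159]
tool_rot: [0.0, 0.65, 0.76, -0.0]
contact_force: [-0.4, -1.1, 1.6]
gripper_width: 0.591
grasp_force: 0.0
```

```bash
python3 g.py .5657 .0736 .0155; python3 - <<'E'
from station import *
from h import *
c=read_camera('top');hsv=top(c)
m=(hsv[...,2]>140)&(hsv[...,1]<70)
b,ce,s=blob(m,(265,240));print('insert',ce,s,ray(c,ce,.026))
cv2.imwrite('pics/t2.png',cv2.resize(c['img'][175:295,200:390,::-1],None,fx=4,fy=4,interpolation=cv2.INTER_CUBIC))
cv2.imwrite('pics/s2.png',cv2.resize(read_camera('side')['img'][130:370,200:520,::-1],None,fx=2,fy=2))
cv2.imwrite('pics/j2.png',np.hstack([cv2.resize(cv2.imread('pics/t2.png'),(400,253)),cv2.resize(cv2.imread('pics/s2.png'),(400,300))[:253]]))
E
```

```text
t 4.25 pos [0.5542 0.144  0.0159] F [-0.4 -1.1  1.6] w 0.5905477311182818
toolx deg 98.87 zaxis [ 0.    -0.001 -1.   ] move [-0.0713  0.0005  0.0004]
insert [259.38505747 245.75287356] [252 236  15  18 174] [0.54719135 0.11429563 0.026     ]
```

View pics/j2.png

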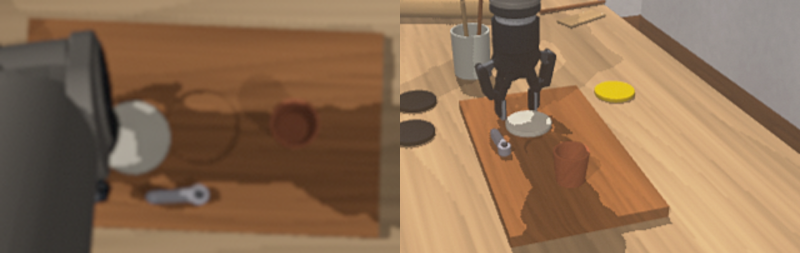

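The insert is sliding well and stays between the fingertips, with its front edge at (172,140) in the top crop, heading for the recess. The latch and pot haven't moved. I'll keep pushing and slow down towards the end.

Call:
arm_command(commands=[-0.007,0,0,0,0,0,0.59,-0.014,0,0,0,0,0,0.59,-0.021,0,0,0,0,0,0.59,-0.028,0,0,0,0,0,0.59,-0.035,0,0,0,0,0,0.59,-0.042,0,0,0,0,0,0.59,-0.049,0,0,0,0,0,0.59,-0.055,0,0,0,0,0,0.59])

```text
t: 5.15
eef_pos: [0.5627, 0.0905, 0.0158]
tool_rot: [0.0, 0.65, 0.76, -0.0]
contact_force: [0.7, 0.3, -0.1]
gripper_width: 0.591
grasp_force: 0.2
```

Call:
arm_command(commands=[-0.002,0,0,0,0,0,0.59,-0.004,0,0,0,0,0,0.59,-0.006,0,0,0,0,0,0.59,-0.008,0,0,0,0,0,0.59,-0.01,0,0,0,0,0,0.59,-0.012,0,0,0,0,0,0.59,-0.012,0,0,0,0,0,0.59])

```text
t: 5.85
eef_pos: [0.5645, 0.079, 0.0158]
tool_rot: [0.0, 0.65, 0.76, -0.0]
contact_force: [0.0, -0.7, 0.3]
gripper_width: 0.588
grasp_force: 0.0
```

```bash
python3 g.py .5657 .0736 .0155; python3 - <<'E'
from station import *
from h import *
c=read_camera('top')
cv2.imwrite('pics/t3.png',cv2.resize(c['img'][175:295,200:390,::-1],(400,253),interpolation=cv2.INTER_CUBIC))
cv2.imwrite('pics/s3.png',cv2.resize(read_camera('side')['img'][130:370,200:520,::-1],(800,600),interpolation=cv2.INTER_CUBIC))
cv2.imwrite('pics/j3.png',np.hstack([cv2.imread('pics/t3.png'),cv2.imread('pics/s3.png')[200:453,100:500]]))
E
```

```text
t 5.85 pos [0.5645 0.079  0.0158] F [ 0.  -0.7  0.3] w 0.5881425328468038
toolx deg 98.95 zaxis [ 0. -0. -1.] move [-0.0055  0.0004  0.0003]
```

View pics/j3.png

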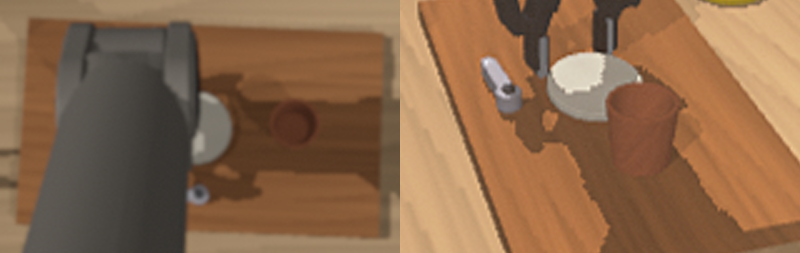

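The insert's leading edge is at (235,130) in the top crop, about 5 mm short of concentric and still on top of the board or just dipping. I'll continue in small steps.

Call:
arm_command(commands=[-0.0015,0,0,0,0,0,0.59,-0.003,0,0,0,0,0,0.59,-0.0045,0,0,0,0,0,0.59,-0.006,0,0,0,0,0,0.59,-0.0065,0,0,0,0,0,0.59,-0.0065,0,0,0,0,0,0.59])

```text
t: 6.55
eef_pos: [0.5654, 0.0728, 0.0158]
tool_rot: [0.0, 0.65, 0.76, -0.0]
contact_force: [0.1, -0.5, 0.2]
gripper_width: 0.589
grasp_force: 0.0
```

```bash
python3 g.py .5657 .0736 .0155; python3 - <<'E'
from station import *
from h import *
c=read_camera('top')
cv2.imwrite('pics/t4.png',cv2.resize(c['img'][175:295,200:390,::-1],(400,253),interpolation=cv2.INTER_CUBIC))
cv2.imwrite('pics/s4.png',cv2.resize(read_camera('side')['img'][130:370,200:520,::-1],(800,600),interpolation=cv2.INTER_CUBIC))
cv2.imwrite('pics/j4.png',np.hstack([cv2.imread('pics/t4.png'),cv2.imread('pics/s4.png')[200:453,100:500]]))
E
```

```text
t 6.55 pos [0.5654 0.0728 0.0158] F [ 0.1 -0.5  0.2] w 0.5890847671000766
toolx deg 98.96 zaxis [ 0. -0. -1.] move [0.0008 0.0004 0.0003]
```

View pics/j4.png

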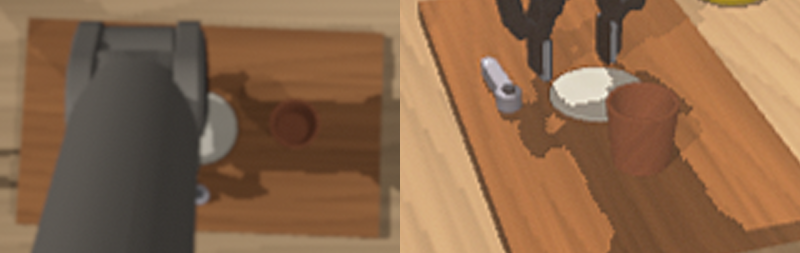

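The rim side is no longer visible, so the insert has dropped in. I'll back away, rise, shut the fingers and check from close by.

Call:
arm_command(commands=[0.012,0,0,0,0,0,0.59,0.02,0,-0.03,0,0,0,0.59,0.02,0,-0.07,0,0,0,0.3,0.03,0,-0.1,0,0,0,0,0.03,-0.03,-0.1,0,0,0,0,0.02,-0.06,-0.1,0,0,0,0,0.01,-0.098,-0.1,0,0,0,0,0.01,-0.098,-0.1,0,0,0,0])

```text
t: 7.45
eef_pos: [0.4613, 0.066, 0.115]
tool_rot: [-0.002, 0.65, 0.76, -0.002]
contact_force: [0.4, 0.1, 0.3]
gripper_width: -0.001
grasp_force: 0.0
```

```bash
python3 g.py .4655 .0773 .024; python3 - <<'E'
from station import *
from h import *
c=read_camera('top');w=read_camera('wrist')
cv2.imwrite('pics/j5.png',np.hstack([cv2.resize(c['img'][175:295,200:390,::-1],(400,253),interpolation=cv2.INTER_CUBIC),cv2.resize(w['img'][...,::-1],(400,300))[:253]]))
cv2.imwrite('pics/w5.png',w['img'][...,::-1])
print('recess px wrist',proj(w,(.572,.0345,.018)),'pivot',proj(w,(.5,.0377,.032)),'start',proj(w,(.4655,.0773,.024)))
s=read_camera('side')
hs=cv2.cvtColor(s['img'],cv2.COLOR_RGB2HSV);u=proj(s,(.572,.0345,.018));print('recess px side',u)
t=np.linspace(0,6.283,72)
for n,cam in(('side',s),('wrist',w)):
    im=cam['img'][...,::-1].copy()
    for a in t:
        p=proj(cam,(.572+.0395*np.cos(a),.0345+.0395*np.sin(a),.018)).round().astype(int)
        if 0<=p[0]<640 and 0<=p[1]<480: im[p[1],p[0]]=(0,255,0)
    if n=='side': cs=cv2.resize(im[int(u[1])-60:int(u[1])+60,int(u[0])-80:int(u[0])+80],(400,300),interpolation=cv2.INTER_NEAREST)
    else: cw=cv2.resize(im,(400,300),interpolation=cv2.INTER_AREA)
cv2.imwrite('pics/j5.png',np.vstack([np.hstack([cs,cw]),np.hstack([cv2.resize(c['img'][175:295,200:390,::-1],(400,253),interpolation=cv2.INTER_CUBIC),np.zeros((253,400,3),np.uint8)])]))
E
```

```text
t 7.45 pos [0.4613 0.066  0.115 ] F [0.4 0.1 0.3] w -0.0007477323185625212
toolx deg 98.9 zaxis [-0.006 -0.001 -1.   ] move [0.0105 0.0065 0.091 ]
recess px wrist [463.02848365 302.84571389] pivot [366.79958156 292.96555218] start [324.90981297 225.17377409]
recess px side [318.49021322 246.09726879]
```

View pics/j5.png

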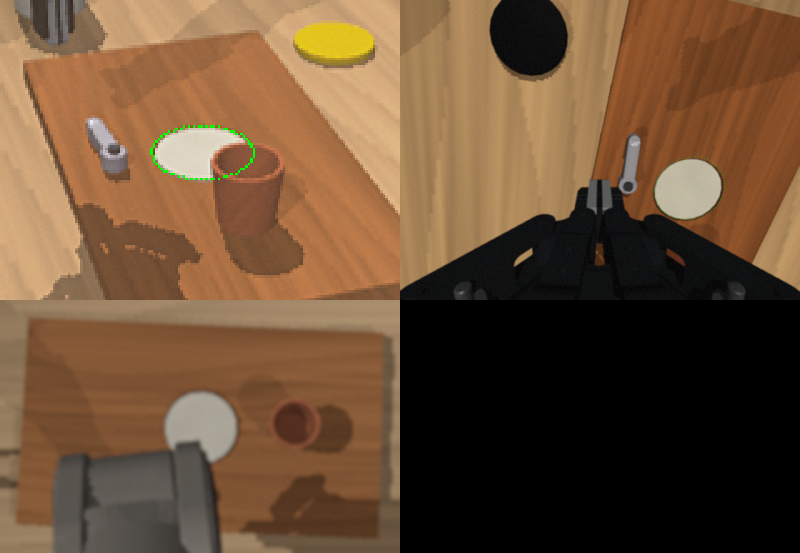

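The side view shows the insert flush, exactly inside the green recess outline around (203,152), and the pot hasn't moved. The wrist view puts the latch boss where I calculated it, with the arm still pointing to +y. I'll go down beside the latch on the robot's side with the fingers shut.

Call:
arm_command(commands=[0.011,0.002,0.04,0,0,0,0,0.011,0.002,0.07,0,0,0,0,0.011,0.002,0.085,0,0,0,0,0.011,0.002,0.09,0,0,0,0,0.011,0.002,0.09,0,0,0,0])

```text
t: 8.1
eef_pos: [0.468, 0.0792, 0.0253]
tool_rot: [-0.0, 0.649, 0.76, -0.0]
contact_force: [0.3, -0.5, -0.3]
gripper_width: -0.005
grasp_force: 0.0
```

```bash
cat >arc.py <<'E'
from station import *
import numpy as np
from scipy.spatial.transform import Rotation as R
o=get_obs();q=o['tool_rot'];M=R.from_quat([*q[1:],q[0]]).as_matrix();p=o['eef_pos']
print(o['t'],p,o['contact_force'].round(1) if hasattr(o['contact_force'],'round') else o['contact_force'])
for th in np.radians(np.arange(95,-12,-8)):
    u=np.array([np.cos(th),np.sin(th)]);n=np.array([-u[1],u[0]])
    h=6+max(11*abs(n@M[:2,0])+0,14.5*abs(n@M[:2,1]));
    t=np.array([.5001,.0377])+.04*u+h/1000*n
    print(round(np.degrees(th)),t.round(4),(M.T@np.array([*(t-p[:2]),.024-p[2]])).round(4))
E
python3 arc.py
```

```text
8.1 [0.46795632 0.07922991 0.02533023] [ 0.3 -0.5 -0.3]
95 [0.4762 0.0758] [-0.0047  0.0076  0.0013]
87 [0.482  0.0787] [-0.0027  0.0138  0.0013]
79 [0.4885 0.0807] [-0.0017  0.0205  0.0013]
71 [0.4953 0.0816] [-0.0019  0.0274  0.0013]
63 [0.5025 0.0814] [-0.0033  0.0344  0.0013]
55 [0.5096 0.0799] [-0.0059  0.0412  0.0013]
47 [0.5165 0.0771] [-0.0097  0.0476  0.0013]
39 [0.5214 0.0749] [-0.0126  0.0521  0.0013]
31 [0.526  0.0722] [-0.016   0.0563  0.0013]
23 [0.5304 0.0687] [-0.0202  0.06    0.0013]
15 [0.5344 0.0644] [-0.025   0.0633  0.0013]
7 [0.5377 0.0594] [-0.0305  0.0658  0.0013]
-1 [0.5404 0.0538] [-0.0364  0.0676  0.0013]
-9 [0.5422 0.0477] [-0.0427  0.0684  0.0013]
```

Call:
arm_command(commands=[-0.004,0.008,0.001,0,0,0,0,-0.003,0.014,0.001,0,0,0,0,-0.002,0.02,0.001,0,0,0,0,-0.002,0.027,0.001,0,0,0,0,-0.003,0.034,0.001,0,0,0,0,-0.006,0.041,0.001,0,0,0,0,-0.01,0.048,0.001,0,0,0,0,-0.01,0.048,0.001,0,0,0,0])

```text
t: 8.9
eef_pos: [0.5181, 0.0765, 0.0249]
tool_rot: [0.001, 0.65, 0.76, 0.001]
contact_force: [0.4, 0.7, -0.3]
gripper_width: -0.001
grasp_force: 0.0
```

```bash
python3 arc.py | sed -n '1p;8,15p'; python3 - <<'E'
from station import *
from h import *
w=read_camera('wrist');s=read_camera('side')
cv2.imwrite('pics/j6.png',np.hstack([cv2.resize(s['img'][166:326,220:420,::-1],(400,320),interpolation=cv2.INTER_CUBIC),cv2.resize(w['img'][...,::-1],(400,320))]))
E
```

```text
8.9 [0.51809089 0.07654733 0.02494353] [ 0.4  0.7 -0.3]
47 [0.5165 0.0771] [ 0.0008 -0.0015  0.0009]
39 [0.5214 0.0749] [-0.0021  0.003   0.001 ]
31 [0.526  0.0722] [-0.0055  0.0072  0.001 ]
23 [0.5304 0.0687] [-0.0097  0.0109  0.001 ]
15 [0.5344 0.0644] [-0.0145  0.0142  0.001 ]
7 [0.5377 0.0594] [-0.02    0.0167  0.001 ]
-1 [0.5404 0.0538] [-0.0259  0.0185  0.001 ]
-9 [0.5422 0.0477] [-0.0322  0.0193  0.001 ]
```

View pics/j6.png

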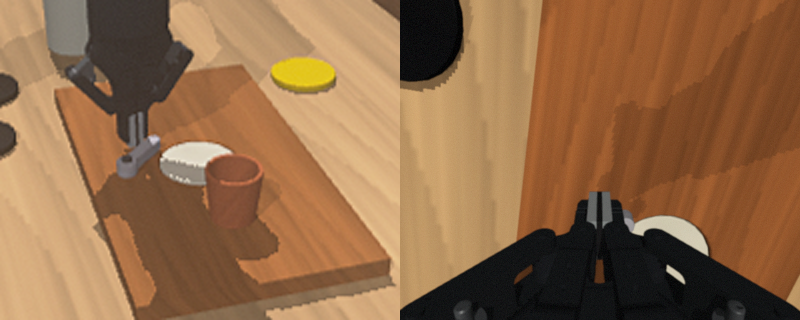

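The latch is swinging round. Its tip is at (152,143) in the side crop, with the fingers behind it. I'll carry on along the arc to the stop.

Call:
arm_command(commands=[-0.002,0.003,0,0,0,0,0,-0.006,0.007,0,0,0,0,0,-0.01,0.011,0,0,0,0,0,-0.015,0.014,0,0,0,0,0,-0.02,0.016,0,0,0,0,0,-0.024,0.018,0,0,0,0,0,-0.026,0.018,0,0,0,0,0,-0.026,0.018,0,0,0,0,0])

```text
t: 9.8
eef_pos: [0.5387, 0.0529, 0.025]
tool_rot: [0.0, 0.65, 0.76, 0.0]
contact_force: [0.3, -0.6, 0.5]
gripper_width: 0.001
grasp_force: 0.0
```

Call:
arm_command(commands=[-0.001,0,0,0,0,0,0,-0.002,0,0,0,0,0,0,-0.002,0,0,0,0,0,0])

```text
t: 10.1
eef_pos: [0.5387, 0.0522, 0.0249]
tool_rot: [-0.0, 0.649, 0.76, 0.0]
contact_force: [0.8, 2.4, -0.9]
gripper_width: 0.004
grasp_force: 1.1
```

Call:
arm_command(commands=[-0.001,0,0,0,0,0,0,-0.002,0,0,0,0,0,0,-0.002,0,0,0,0,0,0,-0.002,0,0,0,0,0,0])

```text
t: 10.5
eef_pos: [0.5387, 0.0517, 0.0249]
tool_rot: [-0.001, 0.649, 0.761, 0.001]
contact_force: [-0.4, 7.3, 1.0]
gripper_width: -0.0
grasp_force: 3.4
```

The tool has stalled with the force up to 7 N, so the latch is on its stop. I'll back off, rise clear and check.

Call:
arm_command(commands=[0.004,0,0,0,0,0,0,0.015,0,0,0,0,0,0,0.02,0,-0.03,0,0,0,0,0.02,0,-0.07,0,0,0,0,0.06,-0.02,-0.11,0,0,0,0,0.1,-0.03,-0.13,0,0,0,0,0.14,-0.04,-0.13,0,0,0,0,0.14,-0.04,-0.13,0,0,0,0])

```text
t: 11.3
eef_pos: [0.475, 0.1887, 0.1557]
tool_rot: [-0.001, 0.646, 0.763, 0.002]
contact_force: [0.3, -0.5, 0.2]
gripper_width: 0.001
grasp_force: 0.0
```

```bash
python3 - <<'E'
from station import *
from h import *
c=read_camera('top');s=read_camera('side')
cv2.imwrite('pics/j7.png',np.hstack([cv2.resize(s['img'][166:326,220:420,::-1],(400,320),interpolation=cv2.INTER_CUBIC),cv2.resize(c['img'][175:295,220:370,::-1],(400,320),interpolation=cv2.INTER_CUBIC)]))
k=400/150
for th in(0,.12):
    a=th-.0437;print(th,(proj(c,(.5+.055*np.cos(a),.0377+.055*np.sin(a),.032))-[220,175])*k,(proj(s,(.5+.055*np.cos(a),.0377+.055*np.sin(a),.032))-[220,166])*2)
E
```

```text
0 [200.62195776 178.21716312] [180.11053841 150.59201903]
0.12 [192.60241906 178.378187  ] [177.80642083 147.23495573]
```

View pics/j7.png

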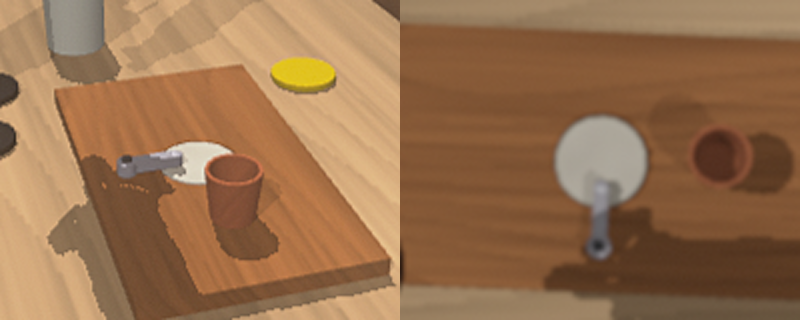

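The latch points along the board's +x, with its tip at (601,180) in the right half, where (600.6,178) is expected at the stop. The insert is flush under it, the pot hasn't moved, and the arm is clear.

```bash
python3 -c "
from station import *
print(hand_in())"
```

```text
the job is handed in; nothing more can be done
None
```

The job is handed in at about 11 s: the insert lies flush in the recess, the latch is at its stop over it, and in the final views the pot stands where it was and the arm is clear; I did not re-measure the can, jar and brush, but the arm never came close to them.

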